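Lock the red stop collar on a welding jig post

TASK

On the jig post with the red collar, turn the collar so that its clamping screw faces the flat of the post (the yellow-painted side). Only then tighten the screw by pushing its black lever down, clockwise, all the way to its stop. Leave the blue-collared post alone.

Things in the scene. Friction and masses are not known exactly. Their poses are not given: they have to be found in the camera images.
- flat_red (a point): Fixed upright steel post (28 mm across, top 105 mm above the table) of the red collar, on a black foot 100 mm across, 12 mm high. One side is milled flat, painted yellow above the collar; a yellow line on the foot, 23 to 49 mm from the axis, marks that side. Point: on the post's axis at the collar's mid height, 60 mm above the table; z up, x out of the flat.
- collar_red (a joint): Turn of the red collar about the post, rad: 0 = screw faces the flat, positive counter-clockwise from above; starts at 0.6 to 1.4. Red block centred on the post, 46 mm along its screw, 40 mm across its two plain sides (grip these from above), 30 mm high (45 to 75 mm above the table). A level 14 mm steel screw sticks out of one end. Stiff (0.2 N m), stays where left.
- lever_red (a joint): Turn of the screw's black paddle lever, rad, growing as it tightens: starts at 0 to 0.25, stop (fully tight) at 1.0. Straight arm 18 mm wide, 8 mm thick, in an upright plane 49 mm out from the post's axis, on a 20 mm hub at screw height. Facing the screw from outside, the arm points right (to the counter-clockwise side seen from above): 0.7 rad above level at 0, 0.3 below at 1.0.
- lever_end_red (a point): Point in the lever's arm, 54 mm from the screw's axis, 12 mm short of the arm's end; moves with collar and lever. Pressing straight down with closed fingers, 49 mm out from the post's axis and 40 mm to the counter-clockwise side of the screw, takes it to its stop. About 3 N moves it; it stays where left.
- flat_blue (a point): The other fixed post, the same but with a blue collar, which has its own lever and may be turned anywhere. Point: on its axis, 60 mm above the table. Not to be touched.
Mind the look-alikes: they are no part of the job. What is shaped like the part that bears flat_red but brown or pink is not meant.

How it is judged:
By the outcome, as a careful person would: the job done as asked, in the order asked, and still so for the second after the job is handed in, with the robot touching nothing.
It also fails if it takes over 42 s, if anything falls off the work surface, if the arm or the gripper's body presses on something with over 40 N, if the wrist force passes 120 N, or if a joint passes its speed limit or range.

ROBOT

A 7-joint arm with a two-finger parallel gripper is mounted at the origin on the work surface. World frame = base frame: x ahead of the robot, y to its left, z up, the work surface at z = 0. Lengths are in mm, angles in rad, forces in N, time in s.
With the tool pointing down it reaches from about 425 to 925 mm from the base axis. Payload 6.8 kg.
Tool frame: the origin (TCP) lies midway between the tips of the shut fingers; the grasp point (between the pads) lies 19 mm behind it; z points along the fingers, y is the line along which they close (so a half turn about z gives the same grasp; the last joint's range is limited). The gripper opens to 85 mm and grips with 20 to 120 N. Pads are 22 mm wide; open, the fingers measure 114 mm over their backs; the gripper's body (76 mm by 85 mm) begins 54 mm behind the grasp point. The pads swing forward as they close: fully open they stand 13 mm farther back than shut.
Start: joints at [1.108, 0.477, 0.022, 1.555, -0.011, 1.109, -0.083], TCP at [234.507, -632.973, 197.108] pointing down, gripper open.
Joint ranges: [-2.96, 2.96], [-0.34, 2.1], [-1.41, 1.46], [0.24, 2.44], [-1.37, 4.51], [0.17, 1.92], [-2.96, 2.96]. Speed limits (rad/s): [2.39, 2.39, 3.14, 3.14, 3.14, 3.14, 3.14].

INTERFACE

Orientations are given as a rotation vector (axis times angle).
In Python, from station import r gives the robot as it stands. The module is installed in compiled form; this text tells all that it offers.
- The arm moves only by the tool jog_arm, never from a script. Its argument "increments" is a list of rows, each a list of 3 entries, a list of its own where there are three numbers: the turn, a rotation vector about the world's x, y, z each as a share of pi rad, from -1 to 1, then the shift along the world's x, y, z each as a share of 20 cm, from -1 to 1, then the opening, from -1 (shut) to 1 (fully open). In form: [[[rx, ry, rz], [x, y, z], fingers], ...]. A call has 1 to 10 rows; each row is the pose to reach, as a shift and turn from the pose commanded when the call began, turning the shorter way round; what a row does not reach only later rows make up. A row lasts 1/8 s, in which the tool goes at most 62.5 mm and 10.7 degrees, less where a joint would pass 70% of its speed; a pose out of reach is approached as far as the arm can. A call with a number of a shift or a turn outside -1 to 1 is refused whole. A call with a gripper value outside its range is refused whole. The fingers move at their own pace and stop on an object; "squeeze" is the grip in N (left out, the last holds). Time passes only in rows, so rows that repeat a pose let the fingers close. It gives the time, the measured TCP pose, the force, the opening and the grip force at its end, in the units of the state.
- r.sense(): the state, without advancing time (a new reading comes with each control period).
- r.snapshot(name): name is "scene" or "top" or "wrist"; returns a dict with "color" (384x512x3 uint8, red, green, blue), "fx", "fy", "cx", "cy" (pixels), "k1" (the pictures are not rectified: a ray, as slopes to the right and down, at radius r is drawn at 1 + k1 r^2 times it, then the intrinsics apply), "R" (3x3) and "t" (3): a world point X has camera coordinates R X + t; the wrist camera has in their place "T_tool_cam" (4x4, takes a point from camera to tool coordinates, whose origin is the TCP and whose axes are the flange's). Camera axes: x right, y down, z forward; pixel columns grow to the right and rows downward; lengths in mm; the calibration is good to about 2 mm. A picture is of the moment at which its call begins: read the wrist's pose just before it. There is no depth.
- r.finish_job(): hands the job in; it is judged then, once.
The state is a dict: "clock": time; "qpos": joint angles; "qd": joint speeds; "tau": joint torques, N m; "tcp_pos": TCP position; "eef_rot": TCP orientation; "wrist_force": force on the tool from outside, world axes, zero at the start; "ft_torque": the same for the moment, N m; "gripper_width": finger opening in mm; "grip_force": force on a finger pad.
Only numpy, scipy, OpenCV 4.12 (cv2) and the standard library are available. Lean on these libraries where they do the work, as an engineer would, in place of code of your own. Each camera call takes 0.05 s, during which the arm holds its last target. There are 200 camera calls.

## Working session

There is one attempt and no reset: what is moved stays moved. The work goes in short steps, Python scripts to look and compute and a tool call to move; the robot and the scene stay as the last step left them, time stands still between calls to the robot, and variables do not carry over. Pictures are saved under pics/ and viewed, at most 10 in all, crops included, and the job is handed in when it is done.

Besides the shell and the picture viewer there is one more tool, called after "Request:" as name(argument=value, ...), one argument or row to a line, values as JSON. jog_arm: Moves the arm, as the interface text tells. Its arguments: {"type":"object","properties":{"increments":{"type":"array","items":{"type":"array"}},"squeeze":{"type":"number"}},"required":["increments"]}

```bash
mkdir -p pics; cat > h.py <<'E'
import numpy as np, cv2
from station import r
from scipy.spatial.transform import Rotation as Ro
def save(name,fn):
    s=r.sense(); d=r.snapshot(name); cv2.imwrite('pics/'+fn,d['color'][:,:,::-1])
    import pickle; pickle.dump((s,d),open('pics/'+fn+'.pkl','wb')); return s,d
def cam(s,d):
    if 'T_tool_cam' in d:
        T=np.eye(4);T[:3,:3]=Ro.from_rotvec(s['eef_rot']).as_matrix();T[:3,3]=s['tcp_pos']
        M=np.linalg.inv(T@np.array(d['T_tool_cam'])); return M[:3,:3],M[:3,3]
    return np.array(d['R']),np.array(d['t'])
def topt(s,d,u,v,z):
    x,y=(u-d['cx'])/d['fx'],(v-d['cy'])/d['fy']; a,b=x,y
    for _ in range(10):
        k=1+d['k1']*(a*a+b*b); a,b=x/k,y/k
    R,t=cam(s,d); o=-R.T@t; w=R.T@np.array([a,b,1]); return o+w*(z-o[2])/w[2]
def load(fn):
    import pickle; return pickle.load(open('pics/'+fn+'.pkl','rb'))
E
python3 - <<'E'
from h import *
s,d=save('top','top.png'); save('scene','scene.png')
print(s['clock'],s['eef_rot'],s['tcp_pos'],d['fx'],d['k1'])
E
```

```text
0.0 [-3.09052730e+00 -5.54057681e-01  7.26378389e-04] [ 234.22465008 -632.35447623  196.10572595] 412.83586954790616 -0.0906040792270565
```

View pics/top.png

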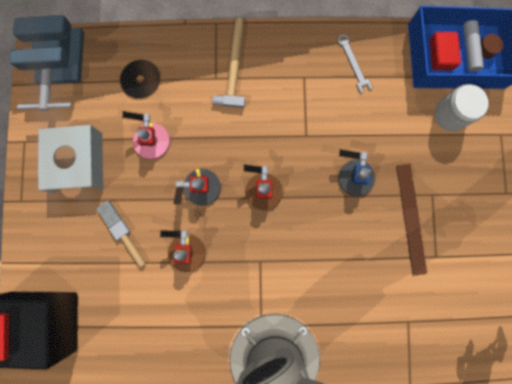

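View pics/scene.png

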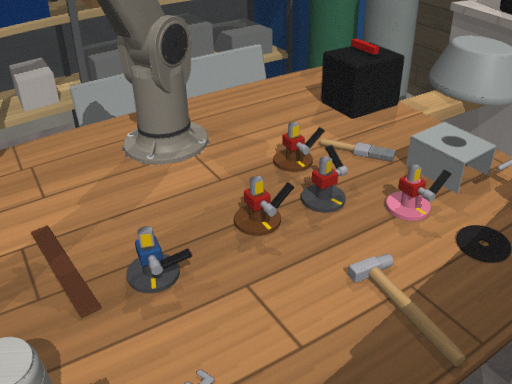

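Top view: the target (red collar, black foot) is at about (201,187), with its flat/yellow marking pointing up in the image. Brown and pink feet are decoys, and blue is at (357,178).

```bash
python3 - <<'E'
from h import *
s,d=load('top.png'); im=d['color']
for n,u,v,z in [('foot',202,188,12),('posttop',199,183,105),('up',202,168,12),('robotbase',275,350,0),('blue',356,179,12),('brown1',264,191,12),('brown2',187,253,12),('pink',151,141,12)]: print(n,topt(s,d,u,v,z).round(0))
cv2.imwrite('pics/c.png',np.hstack([cv2.resize(im[150:225,150:250,::-1],(400,300),interpolation=2),cv2.resize(load('scene.png')[1]['color'][140:215,275:375,::-1],(400,300),interpolation=2)]))
E
```

```text
foot [452. 185.  12.]
posttop [453. 180. 105.]
up [506. 185.  12.]
robotbase [23. -2.  0.]
blue [ 469. -230.   12.]
brown1 [441.  19.  12.]
brown2 [280. 225.  12.]
pink [584. 325.  12.]
```

View pics/c.png

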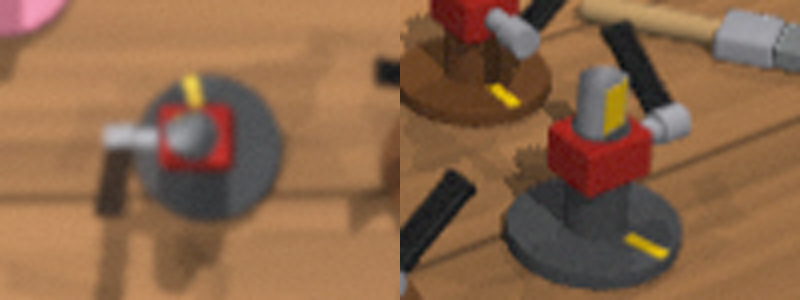

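Post axis is at about (452,183), the flat faces roughly +x, and the screw faces +y. Next I move over there, aligning the closing axis with world x.

Request:
jog_arm(
  increments=[
    [[0,0,0.03],[0.25,0.25,0.1],1],
    [[0,0,0.07],[0.5,0.5,0.2],1],
    [[0,0,0.1],[0.75,0.75,0.3],1],
    [[0,0,0.13],[1,1,0.3],1],
    [[0,0,0.13],[1,1,0.3],1],
  ],
)

```text
clock: 0.72
tcp_pos: [437.0, -429.8, 257.4]
eef_rot: [-2.913, -1.176, -0.002]
wrist_force: [0.6, -0.3, 0.0]
gripper_width: 85.3
grip_force: 0.0
```

Request:
jog_arm(
  increments=[
    [[0,0,0.05],[0,0.3,0],1],
    [[0,0,0.1],[0,0.6,0],1],
    [[0,0,0.13],[0,0.9,0],1],
    [[0,0,0.13],[0,1,0],1],
  ],
)

```text
clock: 1.23
tcp_pos: [434.5, -229.1, 257.1]
eef_rot: [-2.612, -1.744, -0.0]
wrist_force: [0.2, 0.2, 0.4]
gripper_width: 85.3
grip_force: 0.0
```

Request:
jog_arm(
  increments=[
    [[0,0,0.05],[0,0.3,0],1],
    [[0,0,0.1],[0,0.6,0],1],
    [[0,0,0.13],[0,0.9,0],1],
    [[0,0,0.13],[0,1,0],1],
  ],
)

```text
clock: 1.72
tcp_pos: [434.4, -29.9, 257.3]
eef_rot: [2.206, 2.236, 0.001]
wrist_force: [-0.2, -1.2, 0.2]
gripper_width: 84.9
grip_force: 0.0
```

Request:
jog_arm(
  increments=[
    [[0,0,0],[0,0.3,0],1],
    [[0,0,0],[0,0.6,0],1],
    [[0,0,0],[0,0.9,0],1],
    [[0,0,0],[0,0.95,0],1],
    [[0,0,0],[0,0.95,0],1],
  ],
)

```text
clock: 2.35
tcp_pos: [434.7, 156.7, 256.8]
eef_rot: [-2.211, -2.231, 0.001]
wrist_force: [0.7, 0.1, 0.3]
gripper_width: 85.4
grip_force: 0.0
```

```bash
python3 - <<'E'
from h import *
s,d=save('wrist','w1.png'); print(s['clock'],s['tcp_pos'],s['eef_rot'],s['qpos'],np.array(d['T_tool_cam']).round(2))
R,t=cam(s,d)
p=R@np.array([452,183,60])+t; print(p[:2]/p[2]*d['fx']+[d['cx'],d['cy']])
E
```

```text
2.35 [434.68981963 156.65500799 256.80062455] [-2.21091581e+00 -2.23142580e+00  9.69856328e-04] [ 0.20091196  0.12221285 -0.7279764   1.92798262  0.08985195  1.12444002
 -0.55304208] [[   0.     -0.95   -0.3    76.82]
 [   1.      0.     -0.     -0.77]
 [   0.     -0.3     0.95 -176.32]
 [   0.      0.      0.      1.  ]]
[273.80336699 145.11633471]
```

View pics/w1.png

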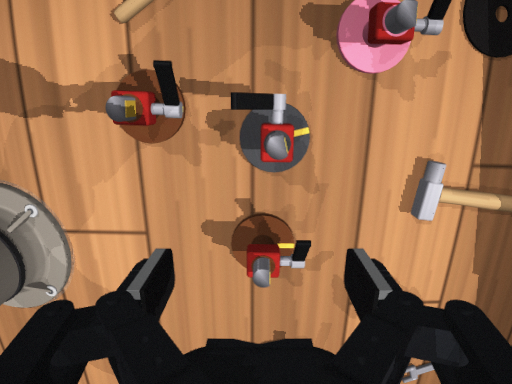

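The wrist view shows the target with its foot at (275,136), yellow line at (300,133), screw tip at (279,100) and lever running left to (235,101). I'll measure these.

```bash
python3 - <<'E'
from h import *
s,d=load('w1.png'); im=d['color']
hsv=cv2.cvtColor(im,cv2.COLOR_RGB2HSV).astype(int)
H,S,V=hsv[...,0],hsv[...,1],hsv[...,2]
box=np.zeros(H.shape,bool); box[85:178,225:320]=1
y=box&(H>20)&(H<35)&(S>150)&(V>120); red=box&((H<6)|(H>174))&(S>180)&(V>110)
def P(m,z):
    v,u=np.nonzero(m); return np.array([topt(s,d,a,b,z) for a,b in zip(u,v)])[:,:2]
py=P(y,12); 
py=py[py[:,0]>465]
c=py.mean(0);w,V_=np.linalg.eigh(np.cov(py.T));print('yellow',len(py),c,np.sort(np.abs((py-c)@V_[:,1]))[-3:],np.arctan2(*V_[::-1,1]))
foot=box&(S<60)&(V>35)&(V<110)
v,u=np.nonzero(foot);hull=cv2.convexHull(np.c_[u,v].astype(np.float32))[:,0]
f=np.array([topt(s,d,a,b,12)[:2] for a,b in hull]); f=f[f[:,1]<215]
A=np.c_[2*f,np.ones(len(f))];q=np.linalg.lstsq(A,(f**2).sum(1),rcond=None)[0];print('foot',q[:2],np.sqrt(q[2]+q[:2]@q[:2]))
pr=P(red,75).astype(np.float32); print('red',cv2.minAreaRect(pr))
for n,u,v,z in [('screwtip',279,98,60),('screwbase',277,122,60),('leverend',233,101,95),('posttop',277,147,105)]: print(n,topt(s,d,u,v,z).round(1))
cv2.imwrite('pics/c2.png',cv2.resize(im[75:180,220:325,::-1],(600,600),interpolation=2))
E
```

```text
yellow 91 [492.38255267 196.32663339] [10.57749184 10.74857227 10.86734152] -2.890090938775575
foot [454.7953986 187.224017 ] 48.817005494604146
red ((454.9654541015625, 187.7763214111328), (44.49119186401367, 37.988441467285156), 89.47111511230469)
screwtip [457. 240.  60.]
screwbase [455.3 211.6  60. ]
leverend [404.5 235.8  95. ]
posttop [453.4 187.2 105. ]
```

View pics/c2.png

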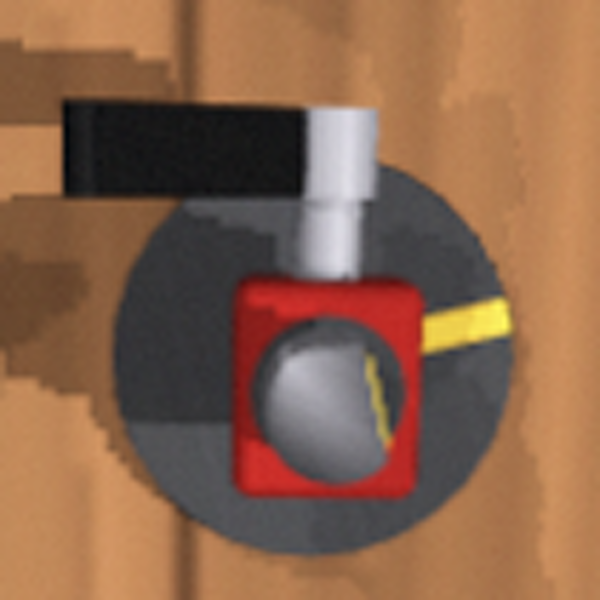

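Request:
jog_arm(
  increments=[
    [[0,0,-0.005],[0.1,0.154,-0.2],1],
    [[0,0,-0.005],[0.1,0.154,-0.4],1],
    [[0,0,-0.005],[0.1,0.154,-0.6],1],
    [[0,0,-0.005],[0.1,0.154,-0.6],1],
  ],
)

```text
clock: 2.9
tcp_pos: [452.9, 184.4, 134.6]
eef_rot: [-2.23, -2.21, 0.01]
wrist_force: [0.3, 0.1, -0.0]
gripper_width: 85.3
grip_force: 0.0
```

Request:
jog_arm(
  increments=[
    [[0,0,0],[0,0,-0.12],1],
    [[0,0,0],[0,0,-0.24],1],
    [[0,0,0],[0,0,-0.36],1],
    [[0,0,0],[0,0,-0.475],1],
    [[0,0,0],[0,0,-0.475],1],
  ],
)

```text
clock: 3.52
tcp_pos: [455.1, 186.4, 42.5]
eef_rot: [2.231, 2.211, -0.002]
wrist_force: [-0.3, -0.3, 1.1]
gripper_width: 85.3
grip_force: 0.0
```

Request:
jog_arm(
  increments=[
    [[0,0,0],[0,0,0],-1],
    [[0,0,0],[0,0,0],-1],
    [[0,0,0],[0,0,0],-1],
    [[0,0,0],[0,0,0],-1],
    [[0,0,0],[0,0,0],-1],
    [[0,0,0],[0,0,0],-1],
  ],
  squeeze=60,
)

```text
clock: 4.28
tcp_pos: [455.9, 187.9, 43.0]
eef_rot: [2.228, 2.213, 0.003]
wrist_force: [2.0, -2.8, 5.7]
gripper_width: 18.2
grip_force: 58.6
```

Width of 18 mm is unexpected for a 40 mm collar, so I'll look.

```bash
python3 - <<'E'
from h import *
s,d=save('wrist','w2.png'); s2,d2=save('scene','s2.png'); print(s['gripper_width'],s['grip_force'])
a=d['color']; b=cv2.resize(d2['color'][100:230,250:400],(450,384))
cv2.imwrite('pics/w2c.png',cv2.resize(np.hstack([a,b])[:,:,::-1],(800,320)))
E
```

```text
18.15980793786355 58.649391531944275
```

View pics/w2c.png

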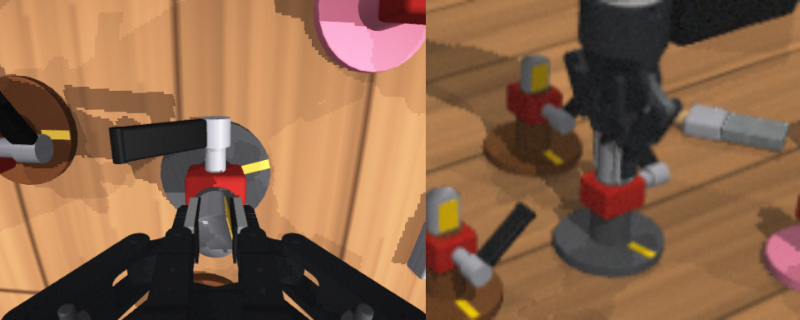

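```bash
python3 - <<'E'
from h import *
s,d=load('w2.png'); 
def proj(s,d,X):
    R,t=cam(s,d); p=R@np.array(X)+t; a=p[:2]/p[2]; a=a*(1+d['k1']*(a@a)); return (a*[d['fx'],d['fy']]+[d['cx'],d['cy']]).round(0)
print(s['tcp_pos'],s['eef_rot'])
sc=800/962
for n,X in [('collar corners top',[434.8,210.5,75]),('',[474.8,210.5,75]),('bot',[434.8,210.5,45]),('tipL9',[446,187.5,43]),('tipR9',[464,187.5,43]),('tipL20,y+11',[434.8,198.5,43]),('post top +y edge',[454.8,201.5,105]),('foot+y',[454.8,237.5,12]),('screw end',[454.8,240,60])]: print(n,proj(s,d,X),(proj(s,d,X)*sc).round(0))
s2,d2=load('s2.png')
for n,X in [('post top',[454.8,187.5,105]),('tcp',[455,187.5,43]),('body bottom',[455,187.5,116])]: q=proj(s2,d2,X); print(n,q,((q-[250,100])*[3,2.95]+[512,0])*sc)
cv2.imwrite('pics/c3.png',np.hstack([cv2.resize(d['color'][130:320,170:350],(400,420),interpolation=2),cv2.resize(d2['color'][125:225,285:380],(400,420),interpolation=2)])[:,:,::-1])
E
```

```text
[455.9246104  187.92742093  42.96226432] [2.22829873 2.21254899 0.0029458 ]
collar corners top [220. 212.] [183. 176.]
 [297. 212.] [247. 176.]
bot [226. 195.] [188. 162.]
tipL9 [245. 228.] [204. 190.]
tipR9 [273. 228.] [227. 190.]
tipL20,y+11 [227. 212.] [189. 176.]
post top +y edge [258. 256.] [215. 213.]
foot+y [258. 144.] [215. 120.]
screw end [258. 151.] [215. 126.]
post top [326. 159.] [615.38461538 144.74012474]
tcp [324. 183.] [610.3950104  203.61746362]
body bottom [326. 154.] [615.38461538 132.47401247]
```

View pics/c3.png

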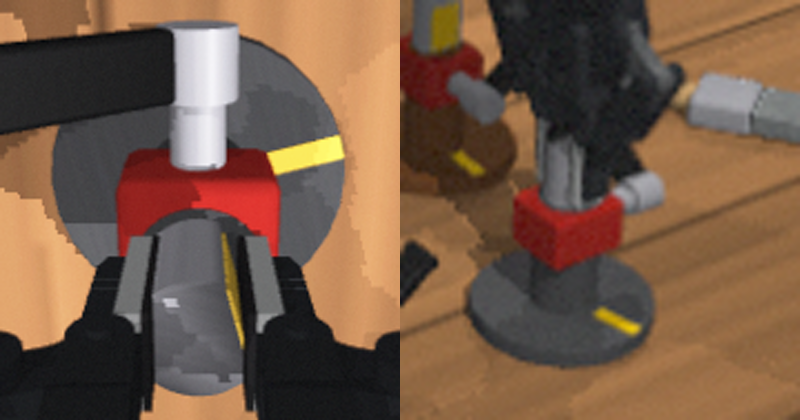

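The pads show an 18 mm gap, inside the outlines of the collar and post. The fast close seems to have driven them into the parts. I'll reopen and close gradually with a lighter grip.

Request:
jog_arm(
  increments=[
    [[0,0,0],[0,0,0],1],
    [[0,0,0],[0,0,0],1],
    [[0,0,0],[0,0,0],1],
    [[0,0,0],[0,0,0],1],
    [[0,0,0],[0,0,0],1],
    [[0,0,0],[0,0,0],1],
  ],
  squeeze=20,
)

```text
clock: 5.12
tcp_pos: [454.5, 187.8, 42.1]
eef_rot: [-2.229, -2.214, -0.0]
wrist_force: [0.4, 0.6, -0.3]
gripper_width: 85.2
grip_force: 0.0
```

Request:
jog_arm(
  increments=[
    [[0,0,0],[0,0,0],0.5],
    [[0,0,0],[0,0,0],0.3],
    [[0,0,0],[0,0,0],0.2],
    [[0,0,0],[0,0,0],0.15],
    [[0,0,0],[0,0,0],0.1],
    [[0,0,0],[0,0,0],0.1],
  ],
  squeeze=20,
)

```text
clock: 5.88
tcp_pos: [454.5, 187.8, 42.1]
eef_rot: [2.229, 2.214, 0.0]
wrist_force: [-0.4, 0.1, -0.4]
gripper_width: 47.3
grip_force: 0.0
```

Request:
jog_arm(
  increments=[
    [[0,0,0],[0,0,0],0.05],
    [[0,0,0],[0,0,0],0],
    [[0,0,0],[0,0,0],-0.05],
    [[0,0,0],[0,0,0],-0.1],
    [[0,0,0],[0,0,0],-0.15],
    [[0,0,0],[0,0,0],-0.2],
  ],
)

```text
clock: 6.62
tcp_pos: [454.5, 187.8, 42.1]
eef_rot: [-2.229, -2.214, -0.0]
wrist_force: [-0.4, 0.2, 0.2]
gripper_width: 34.0
grip_force: 0.0
```

```bash
python3 - <<'E'
from h import *
s,d=save('wrist','w3.png'); s2,d2=save('scene','s3.png'); print(s['clock'],s['gripper_width'],s['grip_force'],s['ft_torque'])
cv2.imwrite('pics/c4.png',np.hstack([cv2.resize(d['color'][130:320,170:350],(400,420),interpolation=2),cv2.resize(d2['color'][125:225,285:380],(400,420),interpolation=2)])[:,:,::-1])
E
```

```text
6.625 34.01016343656575 0.0 [-0.01141863 -0.01784369  0.00069842]
```

View pics/c4.png

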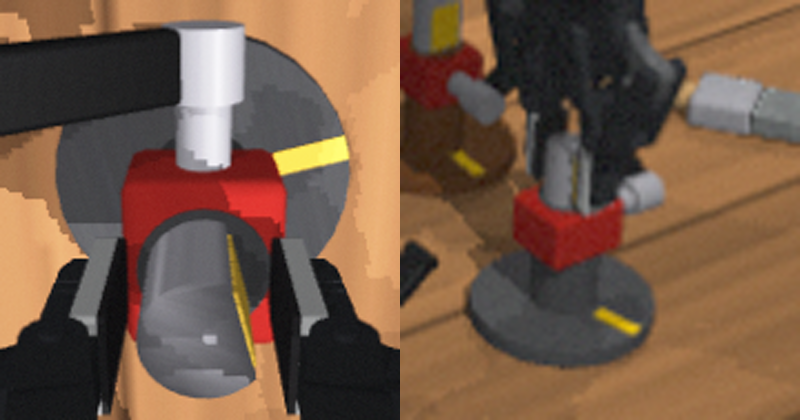

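The scene picture shows the pads still above the collar with no grip force at 34 mm. The real tips therefore sit about 30 mm higher than the TCP reading suggests. I'll open and go lower in small steps, watching the force.

Request:
jog_arm(
  increments=[
    [[0,0,0],[0,0,0],1],
    [[0,0,0],[0,0,0],1],
    [[0,0,0],[0,0,0],1],
    [[0,0,0],[0,0,-0.02],1],
    [[0,0,0],[0,0,-0.04],1],
    [[0,0,0],[0,0,-0.05],1],
    [[0,0,0],[0,0,-0.05],1],
  ],
)

```text
clock: 7.6
tcp_pos: [454.3, 187.8, 31.9]
eef_rot: [-2.228, -2.214, 0.001]
wrist_force: [-1.1, 0.7, 0.0]
gripper_width: 85.2
grip_force: 0.0
```

```bash
python3 - <<'E'
from h import *
s=r.sense(); print(s['tcp_pos'],s['wrist_force'],s['qpos'])
s,d=load('w3.png'); print(d['fx'],d['fy'],d['cx'],d['cy'],d['k1'])
# where would pad corner of tips be drawn, by tool z
T=np.array(d['T_tool_cam']);M=np.linalg.inv(T)
def pr(x):
    p=M[:3,:3]@x+M[:3,3];a=p[:2]/p[2];a=a*(1+d['k1']*a@a);return (a*[d['fx'],d['fy']]+[d['cx'],d['cy']]).round()
for fn,w,obs in [('w3',34,'(226,238),(292,238)'),('w1',85,'(172,250),(345,250)')]:
    print(fn,'obs',obs,[(z,pr(np.array([11,-w/2,z])),pr(np.array([11,w/2,z]))) for z in (0,-13,-30,-45)])
E
```

```text
[454.32665794 187.78810772  31.87014429] [-1.05616827  0.67161958  0.04822037] [-0.01383209  0.48977069 -0.61734229  2.08734759  0.43995905  0.69330593
 -0.92739486]
296.52558926191614 296.52558926191614 258.98905040789316 195.72904912977572 -0.07249649463409416
w3 obs (226,238),(292,238) [(0, array([233., 212.]), array([287., 212.])), (-13, array([232., 219.]), array([289., 219.])), (-30, array([229., 231.]), array([292., 231.])), (-45, array([226., 244.]), array([295., 244.]))]
w1 obs (172,250),(345,250) [(0, array([193., 211.]), array([327., 212.])), (-13, array([189., 219.]), array([332., 219.])), (-30, array([182., 231.]), array([339., 231.])), (-45, array([174., 243.]), array([347., 243.]))]
```

Projection confirms it: the real tips are about 35 mm behind the reported TCP at this opening. I'll continue down carefully.

Request:
jog_arm(
  increments=[
    [[0,0,0],[0,0,-0.01],1],
    [[0,0,0],[0,0,-0.02],1],
    [[0,0,0],[0,0,-0.02],1],
  ],
)

```text
clock: 7.98
tcp_pos: [454.4, 187.8, 28.0]
eef_rot: [-2.229, -2.214, 0.0]
wrist_force: [-0.3, -0.9, -0.3]
gripper_width: 85.2
grip_force: 0.0
```

Request:
jog_arm(
  increments=[
    [[0,0,0],[0,0,-0.01],1],
    [[0,0,0],[0,0,-0.025],1],
    [[0,0,0],[0,0,-0.025],1],
  ],
)

```text
clock: 8.35
tcp_pos: [454.3, 187.7, 22.8]
eef_rot: [-2.228, -2.214, 0.001]
wrist_force: [-0.6, -0.8, -0.4]
gripper_width: 85.4
grip_force: 0.0
```

Request:
jog_arm(
  increments=[
    [[0,0,0],[0,0,-0.01],1],
    [[0,0,0],[0,0,-0.025],1],
    [[0,0,0],[0,0,-0.025],1],
  ],
)

```text
clock: 8.72
tcp_pos: [454.3, 187.7, 17.8]
eef_rot: [-2.228, -2.214, 0.001]
wrist_force: [-0.4, -0.8, -0.6]
gripper_width: 85.5
grip_force: 0.0
```

Request:
jog_arm(
  increments=[
    [[0,0,0],[0,0,-0.01],1],
    [[0,0,0],[0,0,-0.02],1],
    [[0,0,0],[0,0,-0.02],0.3],
    [[0,0,0],[0,0,-0.02],0.1],
    [[0,0,0],[0,0,-0.02],0],
    [[0,0,0],[0,0,-0.02],-0.1],
    [[0,0,0],[0,0,-0.02],-0.2],
    [[0,0,0],[0,0,-0.02],-0.2],
  ],
  squeeze=40,
)

```text
clock: 9.72
tcp_pos: [455.9, 187.9, 14.6]
eef_rot: [2.228, 2.213, 0.003]
wrist_force: [5.4, -0.3, 4.3]
gripper_width: 39.2
grip_force: 40.6
```

Gripped at 39 mm. Now I turn the collar clockwise about 1.31 rad.

Request:
jog_arm(
  increments=[
    [[0,0,-0.04],[0.007,0,0],-0.3],
    [[0,0,-0.08],[0.007,0,0],-0.3],
    [[0,0,-0.12],[0.007,0,0],-0.3],
    [[0,0,-0.16],[0.007,0,0],-0.3],
    [[0,0,-0.2],[0.007,0,0],-0.3],
    [[0,0,-0.24],[0.007,0,0],-0.3],
    [[0,0,-0.28],[0.007,0,0],-0.3],
  ],
)

```text
clock: 10.6
tcp_pos: [456.5, 187.6, 14.6]
eef_rot: [2.961, 1.048, 0.001]
wrist_force: [2.3, -3.3, 7.5]
gripper_width: 39.3
grip_force: 41.0
```

Request:
jog_arm(
  increments=[
    [[0,0,-0.04],[0,0,0],-0.3],
    [[0,0,-0.08],[0,0,0],-0.3],
    [[0,0,-0.12],[0,0,0],-0.3],
    [[0,0,-0.138],[0,0,0],-0.3],
    [[0,0,-0.138],[0,0,0],-0.3],
    [[0,0,-0.138],[0,0,0],-0.3],
  ],
)

```text
clock: 11.35
tcp_pos: [456.6, 187.3, 14.6]
eef_rot: [3.117, 0.39, 0.002]
wrist_force: [2.1, -3.3, 8.5]
gripper_width: 39.3
grip_force: 41.0
```

```bash
python3 - <<'E'
from h import *
s,d=save('wrist','w4.png'); a=Ro.from_rotvec(s['eef_rot']).as_matrix()[:,1]; print(s['clock'],s['tcp_pos'],np.arctan2(a[1],a[0]),s['ft_torque'],s['wrist_force'],s['gripper_width'])
cv2.imwrite('pics/c5.png',cv2.resize(d['color'][60:320,100:420,::-1],(640,520),interpolation=2))
E
```

```text
11.35 [456.63373184 187.27464619  14.62274673] -1.3215664367693358 [-0.66554295 -0.54379674 -0.217779  ] [ 2.14852647 -3.29637846  8.46602502] 39.342428447831644
```

View pics/c5.png

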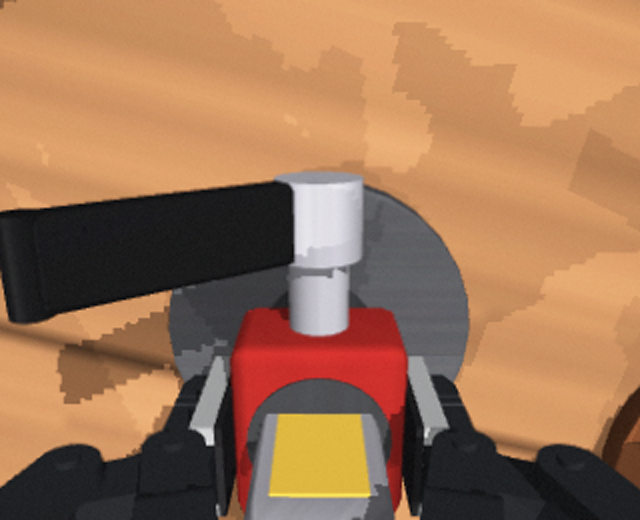

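The screw now faces the flat: yellow face centred at (321,455) in the crop, screw at (320,300) in line with it. I'll release, lift and verify numerically.

Request:
jog_arm(
  increments=[
    [[0,0,0],[0,0,0],0.2],
    [[0,0,0],[0,0,0],1],
    [[0,0,0],[0,0,0],1],
    [[0,0,0],[0,0,0],1],
    [[0,0,0],[0,0,0.2],1],
    [[0,0,0],[0,0,0.45],1],
    [[0,0,0],[0,0,0.7],1],
    [[0,0,0],[0,0,0.95],1],
    [[0,0,0],[0,0,0.95],1],
  ],
)

```text
clock: 12.52
tcp_pos: [458.3, 189.2, 208.1]
eef_rot: [-3.115, -0.393, -0.012]
wrist_force: [-0.7, 0.6, -0.5]
gripper_width: 85.6
grip_force: 0.0
```

```bash
python3 - <<'E'
from h import *
s,d=save('wrist','w5.png'); im=d['color']; s2,d2=save('top','t5.png')
print(s['clock'],s['tcp_pos'])
def P(s,d,m,z):
    v,u=np.nonzero(m); return np.array([topt(s,d,a,b,z) for a,b in zip(u,v)])[:,:2]
hsv=cv2.cvtColor(im,cv2.COLOR_RGB2HSV).astype(int);H,S,V=[hsv[...,i] for i in range(3)]
red=((H<6)|(H>174))&(S>180)&(V>90); yel=(H>20)&(H<35)&(S>150)&(V>120)
n,l,st,c=cv2.connectedComponentsWithStats(red.astype(np.uint8));print([ (st[i],c[i].round()) for i in range(1,n) if st[i,4]>100])
pr=P(s,d,red,75);pr=pr[np.hypot(*(pr-[455.5,187.5]).T)<45];print('red rect',cv2.minAreaRect(pr.astype(np.float32)))
for nm,z in (('flat paint',90),('line',12)):
    py=P(s,d,yel,z);print(nm,len(py))
n,l,st,c=cv2.connectedComponentsWithStats(yel.astype(np.uint8));print([(st[i],topt(s,d,*c[i],12)[:2].round(1),topt(s,d,*c[i],90)[:2].round(1)) for i in range(1,n) if st[i,4]>8])
cv2.imwrite('pics/c6.png',cv2.resize(im[:,:,::-1],(800,600),interpolation=2))
E
```

```text
12.525 [458.30422461 189.24742413 208.10256852]
[(array([133,   0,  46,  48, 669], dtype=int32), array([160.,  27.])), (array([243, 157,  36,  44, 592], dtype=int32), array([260., 171.])), (array([374, 201,  44,  45, 611], dtype=int32), array([394., 220.])), (array([177, 276,  39,  39, 564], dtype=int32), array([196., 291.]))]
red rect ((457.5023193359375, 188.22572326660156), (47.54698944091797, 38.03289794921875), 15.445402145385742)
flat paint 388
line 388
[(array([177,   0,   4,   4,   9], dtype=int32), array([621.1, 325.4]), array([602. , 300.9])), (array([253, 174,  17,   7, 118], dtype=int32), array([445.1, 183.9]), array([462.9, 189. ])), (array([396, 222,  24,  12, 100], dtype=int32), array([426.7, -30.2]), array([448.3,  19.7])), (array([206, 249,   8,   9,  46], dtype=int32), array([321.6, 226.4]), array([365.2, 222.6])), (array([185, 300,  17,   9, 100], dtype=int32), array([229.6, 234.9]), array([292.4, 229.3]))]
```

View pics/c6.png

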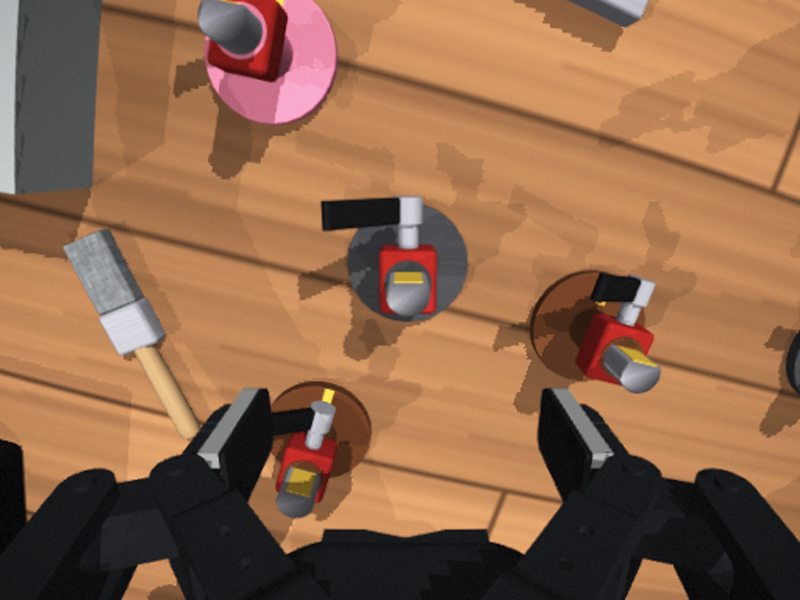

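Collar is aligned (block axis about 0.25 rad, same as the flat). Next I go above the lever's press point at about (493.5, 238.5), with fingers closed.

Request:
jog_arm(
  increments=[
    [[0,0,0],[0.09,0.12,0],-1],
    [[0,0,0],[0.176,0.246,0],-1],
    [[0,0,0],[0.176,0.246,0],-1],
    [[0,0,0],[0.176,0.246,-0.1],-1],
    [[0,0,0],[0.176,0.246,-0.2],-1],
    [[0,0,0],[0.176,0.246,-0.3],-1],
    [[0,0,0],[0.176,0.246,-0.3],-1],
  ],
)

```text
clock: 13.5
tcp_pos: [488.9, 235.1, 141.6]
eef_rot: [3.115, 0.393, -0.009]
wrist_force: [-0.7, -0.1, 0.2]
gripper_width: 0.2
grip_force: 0.0
```

```bash
python3 - <<'E'
from h import *
s,d=save('wrist','w6.png'); print(s['clock'],s['tcp_pos'],s['gripper_width'],s['wrist_force'])
im=d['color'].astype(int).max(2)
R,t=cam(s,d)
def pj(X):
    p=R@np.array(X)+t;a=p[:2]/p[2];a=a*(1+d['k1']*a@a);return (a*d['fx']+[d['cx'],d['cy']]).round()
u=np.array([.97,.2445,0]);n=np.array([-.2445,.97,0]);c=np.array([455.8,187.7,60])
for L in (0,.1,.2,.3): e=.7-L; print(L,pj(c+49*u+np.cos(e)*66*n+[0,0,66*np.sin(e)]),pj(c+49*u+np.cos(e)*40*n+[0,0,40*np.sin(e)]))
E
```

```text
13.5 [488.89942338 235.1336481  141.59330971] 0.17276874341156562 [-0.73921772 -0.11457583  0.16740898]
0 [243. 199.] [268. 193.]
0.1 [238. 197.] [265. 191.]
0.2 [235. 195.] [263. 190.]
0.3 [232. 192.] [261. 189.]
```

Request:
jog_arm(
  increments=[
    [[0,0,0],[0.015,0.01,0],-1],
    [[0,0,0],[0.015,0.01,-0.06],-1],
    [[0,0,0],[0.015,0.01,-0.12],-1],
    [[0,0,0],[0.015,0.01,-0.18],-1],
    [[0,0,0],[0.015,0.01,-0.24],-1],
    [[0,0,0],[0.015,0.01,-0.3],-1],
    [[0,0,0],[0.015,0.01,-0.34],-1],
    [[0,0,0],[0.015,0.01,-0.38],-1],
    [[0,0,0],[0.015,0.01,-0.38],-1],
  ],
)

```text
clock: 14.68
tcp_pos: [493.8, 238.9, 67.6]
eef_rot: [3.117, 0.393, -0.001]
wrist_force: [0.4, -0.2, 0.7]
gripper_width: -0.2
grip_force: 0.0
```

Request:
jog_arm(
  increments=[
    [[0,0,0],[0,0,-0.03],-1],
    [[0,0,0],[0,0,-0.06],-1],
    [[0,0,0],[0,0,-0.09],-1],
    [[0,0,0],[0,0,-0.09],-1],
  ],
)

```text
clock: 15.18
tcp_pos: [493.7, 238.8, 49.5]
eef_rot: [3.116, 0.394, -0.001]
wrist_force: [-0.3, -0.1, 0.8]
gripper_width: 0.3
grip_force: 0.0
```

Request:
jog_arm(
  increments=[
    [[0,0,0],[0,0,-0.02],-1],
    [[0,0,0],[0,0,-0.04],-1],
    [[0,0,0],[0,0,-0.04],-1],
  ],
)

```text
clock: 15.55
tcp_pos: [493.9, 238.9, 41.7]
eef_rot: [3.117, 0.394, -0.001]
wrist_force: [0.7, 0.1, -0.3]
gripper_width: 0.2
grip_force: 0.0
```

Request:
jog_arm(
  increments=[
    [[0,0,0],[0,0,-0.02],-1],
    [[0,0,0],[0,0,-0.04],-1],
    [[0,0,0],[0,0,-0.04],-1],
  ],
)

```text
clock: 15.92
tcp_pos: [493.9, 238.8, 33.7]
eef_rot: [3.116, 0.394, -0.001]
wrist_force: [0.1, -0.7, 0.3]
gripper_width: -0.0
grip_force: 0.0
```

Request:
jog_arm(
  increments=[
    [[0,0,0],[0,0,-0.02],-1],
    [[0,0,0],[0,0,-0.03],-1],
    [[0,0,0],[0,0,-0.03],-1],
  ],
)

```text
clock: 16.3
tcp_pos: [494.0, 239.0, 27.9]
eef_rot: [3.117, 0.394, -0.0]
wrist_force: [0.2, -0.0, 0.5]
gripper_width: -0.3
grip_force: 0.1
```

No push force felt yet. I'll check the lever numerically in the wrist images by fitting its angle.

```bash
cat >> h.py <<'E'
u=np.array([.97,.2445,0]);n=np.array([-.2445,.97,0]);c0=np.array([455.8,187.7,60])
def fit(s,d):
    R,t=cam(s,d); V=d['color'].max(2).astype(float); out=[]
    def pj(X):
        p=R@np.array(X)+t;a=p[:2]/p[2];a=a*(1+d['k1']*a@a);return a*d['fx']+[d['cx'],d['cy']]
    for L in np.arange(0,1.05,.1):
        e=.7-L; rd=np.cos(e)*n+[0,0,np.sin(e)]; tr=-np.sin(e)*n+[0,0,np.cos(e)]
        pts=[pj(c0+(49+k)*u+a*rd+b*tr) for a in (14,66) for b in (-9,9) for k in (-4,4)]
        m=np.zeros(V.shape,np.uint8); cv2.fillConvexPoly(m,cv2.convexHull(np.array(pts,np.float32)).astype(np.int32),1)
        ring=cv2.dilate(m,np.ones((9,9)))-cv2.dilate(m,np.ones((5,5)))
        out.append((round(float(L),1),(V[m>0]<45).mean().round(2),(V[ring>0]<45).mean().round(2),pts[5].round().tolist()))
    return out
E
python3 - <<'E'
from h import *
for f in ('w5.png',): print(f,*fit(*load(f)),sep='\n')
s,d=save('wrist','w7.png'); print('now',*fit(s,d),sep='\n')
V=d['color'].max(2); print('\n'.join(''.join('#' if x<45 else ('+' if x<100 else '.') for x in row) for row in V[100:300:5,150:350:3]))
E
```

```text
w5.png
(0.0, np.float64(0.92), np.float64(0.33), [202.0, 132.0])
(0.1, np.float64(0.9), np.float64(0.33), [200.0, 131.0])
(0.2, np.float64(0.87), np.float64(0.34), [199.0, 131.0])
(0.3, np.float64(0.85), np.float64(0.39), [198.0, 130.0])
(0.4, np.float64(0.83), np.float64(0.41), [198.0, 130.0])
(0.5, np.float64(0.85), np.float64(0.41), [198.0, 129.0])
(0.6, np.float64(0.8), np.float64(0.4), [199.0, 129.0])
(0.7, np.float64(0.8), np.float64(0.4), [201.0, 128.0])
(0.8, np.float64(0.82), np.float64(0.42), [203.0, 128.0])
(0.9, np.float64(0.8), np.float64(0.42), [206.0, 128.0])
(1.0, np.float64(0.82), np.float64(0.43), [209.0, 127.0])
now
(0.0, np.float64(0.82), np.float64(0.66), [223.0, 281.0])
(0.1, np.float64(0.79), np.float64(0.61), [217.0, 274.0])
(0.2, np.float64(0.74), np.float64(0.62), [213.0, 267.0])
(0.3, np.float64(0.7), np.float64(0.65), [211.0, 260.0])
(0.4, np.float64(0.67), np.float64(0.65), [210.0, 253.0])
(0.5, np.float64(0.66), np.float64(0.6), [210.0, 247.0])
(0.6, np.float64(0.68), np.float64(0.57), [212.0, 241.0])
(0.7, np.float64(0.71), np.float64(0.38), [215.0, 236
[... 2198 characters left out ...]
#########+..........
......................##########....##....##############+..........
......................##########....##....##############...........
......................##########....##....##############...........
......................+###+####+....##....##############...........
..........................+####+....##....#####+########...........
..........................########..##.+################+.........+
............+++++++++....##########.##+###########++++++++++.....++
........+#########+++++###########################+...+##########+.
.....##############################################################
..+################################################################
```

The lever is at about 0.7 and moving (top edge at row 235). I'll keep pressing in small steps until the stop pushes back.

Request:
jog_arm(
  increments=[
    [[0,0,0],[0,0,-0.01],-1],
    [[0,0,0],[0,0,-0.025],-1],
    [[0,0,0],[0,0,-0.025],-1],
  ],
)

```text
clock: 16.73
tcp_pos: [494.1, 238.7, 22.8]
eef_rot: [3.117, 0.393, -0.0]
wrist_force: [-0.2, 0.3, 1.3]
gripper_width: -0.2
grip_force: 0.2
```

Request:
jog_arm(
  increments=[
    [[0,0,0],[0,0,-0.01],-1],
    [[0,0,0],[0,0,-0.02],-1],
    [[0,0,0],[0,0,-0.02],-1],
  ],
)

```text
clock: 17.1
tcp_pos: [494.3, 238.8, 19.2]
eef_rot: [3.117, 0.393, 0.0]
wrist_force: [0.3, -0.9, 3.8]
gripper_width: -0.4
grip_force: 1.8
```

```bash
python3 - <<'E'
from h import *
s,d=save('wrist','w8.png'); print(s['clock'],s['tcp_pos'],s['wrist_force'],*fit(s,d)[5:],sep='\n')
V=d['color'].max(2); print('\n'.join(''.join('#' if x<45 else ('+' if x<100 else '.') for x in row) for row in V[200:280:3,190:330:3]))
E
```

```text
17.1
[494.3043754  238.83195736  19.20692545]
[ 0.3216502  -0.86801744  3.77588925]
(0.5, np.float64(0.65), np.float64(0.66), [207.0, 256.0])
(0.6, np.float64(0.62), np.float64(0.6), [209.0, 249.0])
(0.7, np.float64(0.6), np.float64(0.63), [212.0, 244.0])
(0.8, np.float64(0.62), np.float64(0.63), [216.0, 238.0])
(0.9, np.float64(0.66), np.float64(0.44), [221.0, 234.0])
(1.0, np.float64(0.71), np.float64(0.33), [226.0, 229.0])
...............................................
...............................................
...............................................
...............................................
...............................................
...............................................
........................................++++++.
...................................++++++++++++
................................+#++++++++....+
............+..................##+++++++++.....
..........#####++............##++++++++++.....+
..........#############++..+##+++++++++++......
..........+######################++++++++......
..........#########...+#+...#############......
..........+########...+#+...###############....
..........+########...+#+...###############+...
..........+########...+#+...################+..
..........+########...+#+...###############++..
..........+#######+...+#+...+##############++..
...........#######+...+#+...+##############++..
...........#######....###....##############++..
.............+####....###....##############++..
.............#####....###....##############....
.............#####....###....##############....
.............#####+...###...+#####++#######....
............+#######+.###.################+....
............#########+###+#################+...
```

Request:
jog_arm(
  increments=[
    [[0,0,0],[0,0,-0.01],-1],
    [[0,0,0],[0,0,-0.015],-1],
    [[0,0,0],[0,0,-0.015],-1],
  ],
)

```text
clock: 17.52
tcp_pos: [494.6, 238.7, 18.1]
eef_rot: [3.116, 0.392, 0.002]
wrist_force: [-6.1, -5.3, 24.5]
gripper_width: 0.2
grip_force: 10.8
```

Request:
jog_arm(
  increments=[
    [[0,0,0],[0,0,-0.01],-1],
    [[0,0,0],[0,0,-0.01],-1],
    [[0,0,0],[0,0,-0.01],-1],
  ],
)

```text
clock: 17.9
tcp_pos: [494.8, 238.7, 17.4]
eef_rot: [3.116, 0.392, 0.002]
wrist_force: [-9.7, -7.0, 37.9]
gripper_width: 0.3
grip_force: 17.0
```

Force jumps steeply with no further travel: the stop is reached. I'll lift off and verify.

Request:
jog_arm(
  increments=[
    [[0,0,0],[0,0,0.05],-1],
    [[0,0,0],[0,0,0.25],-1],
    [[0,0,0],[0,0,0.45],-1],
    [[0,0,0],[0,0,0.65],-1],
    [[0,0,0],[-0.18,-0.25,0.95],-1],
    [[0,0,0],[-0.18,-0.25,0.95],-1],
    [[0,0,0],[-0.18,-0.25,0.95],-1],
    [[0,0,0],[-0.18,-0.25,0.95],-1],
  ],
)

```text
clock: 18.9
tcp_pos: [458.0, 189.5, 203.3]
eef_rot: [-3.117, -0.394, 0.001]
wrist_force: [-0.3, -0.0, -0.1]
gripper_width: -0.3
grip_force: 0.0
```

```bash
python3 - <<'E'
from h import *
s,d=save('wrist','w9.png'); print(s['clock'],s['tcp_pos'],s['eef_rot'])
def ana(s,d):
    hsv=cv2.cvtColor(d['color'],cv2.COLOR_RGB2HSV).astype(int);H,S,V=[hsv[...,i] for i in range(3)]
    v,u_=np.nonzero(((H<6)|(H>174))&(S>180)&(V>90))
    p=np.array([topt(s,d,a,b,75)[:2] for a,b in zip(u_,v)]);p=p[np.hypot(*(p-[456,187.7]).T)<45]
    print(cv2.minAreaRect(p.astype(np.float32)))
    # lever end in image
    m=(V<45).astype(np.uint8);m[250:]=0
    n_,l,st,c=cv2.connectedComponentsWithStats(m);print([(st[i].tolist(),c[i].round().tolist()) for i in range(1,n_) if st[i,4]>150 and st[i,4]<3000])
    print([(f[0],f[1],f[2],f[3]) for f in fit(s,d)])
ana(*load('w5.png')); ana(s,d)
E
```

```text
18.9 [458.01493431 189.52667607 203.25654218] [-3.11660216e+00 -3.94180901e-01  1.12308793e-03]
((457.5023193359375, 188.22572326660156), (47.54698944091797, 38.03289794921875), 15.445402145385742)
[([206, 127, 50, 20, 852], [230.0, 136.0]), ([378, 175, 32, 18, 444], [393.0, 184.0]), ([503, 212, 9, 38, 164], [507.0, 230.0])]
[(0.0, np.float64(0.92), np.float64(0.33), [202.0, 132.0]), (0.1, np.float64(0.9), np.float64(0.33), [200.0, 131.0]), (0.2, np.float64(0.87), np.float64(0.34), [199.0, 131.0]), (0.3, np.float64(0.85), np.float64(0.39), [198.0, 130.0]), (0.4, np.float64(0.83), np.float64(0.41), [198.0, 130.0]), (0.5, np.float64(0.85), np.float64(0.41), [198.0, 129.0]), (0.6, np.float64(0.8), np.float64(0.4), [199.0, 129.0]), (0.7, np.float64(0.8), np.float64(0.4), [201.0, 128.0]), (0.8, np.float64(0.82), np.float64(0.42), [203.0, 128.0]), (0.9, np.float64(0.8), np.float64(0.42), [206.0, 128.0]), (1.0, np.float64(0.82), np.float64(0.43), [209.0, 127.0])]
((457.70623779296875, 187.8500213623047), (48.346771240234375, 37.90156173706055), 13.538522720336914)
[([205, 124, 46, 17, 709], [228.0, 132.0]), ([380, 175, 32, 19, 451], [396.0, 184.0])]
[(0.0, np.float64(0.78), np.float64(0.25), [201.0, 131.0]), (0.1, np.float64(0.81), np.float64(0.24), [199.0, 130.0]), (0.2, np.float64(0.8), np.float64(0.13), [198.0, 130.0]), (0.3, np.float64(0.83), np.float64(0.15), [197.0, 129.0]), (0.4, np.float64(0.84), np.float64(0.14), [197.0, 129.0]), (0.5, np.float64(0.84), np.float64(0.23), [197.0, 128.0]), (0.6, np.float64(0.82), np.float64(0.18), [198.0, 128.0]), (0.7, np.float64(0.83), np.float64(0.29), [200.0, 127.0]), (0.8, np.float64(0.85), np.float64(0.27), [202.0, 127.0]), (0.9, np.float64(0.87), np.float64(0.27), [205.0, 126.0]), (1.0, np.float64(0.9), np.float64(0.31), [208.0, 126.0])]
```

Collar angle is about 0.24 rad against the flat's 0.247, and the lever fits best at 1.0. The robot is clear, so I'm handing in.

```bash
python3 -c "
from station import r
print(r.finish_job())"
```

```text
the job is handed in; nothing more can be done
None
```

I turned the red collar so its screw faces the yellow flat (within about 0.02 rad by the wrist camera), then pushed the lever down to its stop. I handed the job in at 18.9 s, with the arm clear and the blue post untouched; the hand-in returned no verdict.

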